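# Ease a twist-grip sleeve off a clamped handlebar

### The arm

A 7-joint arm with a two-finger parallel gripper is mounted at the origin on the work surface. World frame = base frame: x ahead of the robot, y to its left, z up, the work surface at z = 0. Lengths are in m, angles in rad, forces in N, time in s.
With the tool pointing down it reaches from about 0.425 to 0.925 m from the base axis. Payload 6.8 kg.
Tool frame: the origin (TCP) lies between the finger pads; the fingertips stand finger_overhang ahead of it and the grasp point (between the pads) lies 6 mm ahead of it (finger_overhang is the distance from the TCP to the fingertips, in m); z points along the fingers, y is the line along which they close (so a half turn about z gives the same grasp; the last joint's range is limited). The gripper opens to 85 mm and grips with 20 to 120 N. Pads are 22 mm wide; open, the fingers measure 114 mm over their backs; the gripper's body (76 mm by 85 mm) begins 54 mm behind the grasp point. The pads swing forward as they close: fully open they stand 13 mm farther back than shut.
Start: joints at [1.13, 0.477, 0.022, 1.555, -0.011, 1.109, -0.083], TCP at [0.221, -0.638, 0.256] pointing down, gripper open.
Joint ranges: [-2.96, 2.96], [-0.34, 2.1], [-1.41, 1.46], [0.24, 2.44], [-1.37, 4.51], [0.17, 1.92], [-2.96, 2.96]. Speed limits (rad/s): [2.39, 2.39, 3.14, 3.14, 3.14, 3.14, 3.14].

### API

Orientations are given as a unit quaternion [w, x, y, z].
In Python, from station import * gives the robot as it stands.
- The arm moves only by the tool drive_tool, never from a script. Its argument "increments" is a list of rows, each an object of numbers: "claw": the finger opening in m, from 0 to 0.0854; "dx", "dy", "dz": the shift along the tool's x, y, z in m; "wx", "wy", "wz": the turn, a rotation vector about the tool's x, y, z in degrees. A call has 1 to 20 rows; each row shifts and turns the commanded pose from where the row before left it, along the tool's axes as they then stand; what a row does not reach is not made up. A row lasts 1/8 s, in which the tool goes at most 62.5 mm and 10.7 degrees, less where a joint would pass 70% of its speed; a pose out of reach is approached as far as the arm can. A call with a gripper value outside its range is refused whole. The fingers move at their own pace and stop on an object; "newtons" is the grip in N (left out, the last holds). Time passes only in rows, so rows that do not move let the fingers close. It gives the time, the measured TCP pose, the force, the opening and the grip force at its end, in the units of the state.
- get_obs(): the state, without advancing time (a new reading comes with each control period).
- read_camera(name): name is "scene" or "top"; returns (picture, depth): 384x512x3 uint8, red, green, blue; 384x512 float32, m along the optical axis (not along the pixel's ray), 0 where there is no reading.
- calibration(name): a dict with "intrinsics" (3x3 intrinsics, pixels), "R" (3x3) and "t" (3): a world point X has camera coordinates R X + t. Camera axes: x right, y down, z forward; pixel columns grow to the right and rows downward; lengths in m; the calibration is good to about 2 mm. A picture is of the moment at which its call begins. calibration takes no time and is no camera call.
- hand_in(): hands the job in; it is judged then, once.
The state is a dict: "t": time; "q": joint angles; "joint_vel": joint speeds; "joint_torque": joint torques, N m; "eef_pos": TCP position; "tool_rot": TCP orientation; "contact_force": force on the tool from outside, world axes, zero at the start; "torque": the same for the moment, N m; "gripper_width": opening from 0.0 (shut) to 1.0 (fully open); "grasp_force": force on a finger pad.
Only numpy, scipy, OpenCV 4.12 (cv2) and the standard library are available. Lean on these libraries where they do the work, as an engineer would, in place of code of your own. Each camera call takes 0.05 s, during which the arm holds its last target. There are 200 camera calls.

### The job

Draw the loose twist-grip sleeve along the handlebar stub, which sits a little crooked in its clamp, and off its open end, easing it over the raised bead there by feel and never forcing it against the bar or pressing hard on the clamp. Then lower it gently into the empty bay of the parts tray and let go only once it is down on the floor of the bay, leaving it lying on its side there. Leave the spanner, the spray can and the carton where they are.

Things in the scene. Friction and masses are not known exactly. Their poses are not given: they have to be found in the camera images.
- stand: Steel handlebar stub, 22 mm diameter, in a bench clamp, bolted down. Origin on the table below the bar; own z up; own +x along the bar towards the clamp, so the open end is at -x. The bar passes 120 mm above the origin but is clamped crooked: turned up to 0.08 rad to either side and drooping up to 0.08 rad to its open end, neither measured. Clamp block: x = 82 to 128 mm, 56 mm wide, top at 143 mm, on a plate 110 mm square.
- bar_end (a point): Point of the stand (x = -80, z = 120 mm; axes as the stand's) where the bar's open end would be were it clamped true; the real end is up to 7 mm to either side and up to 7 mm lower. A rigid raised bead 26 mm in diameter rings the bar here: full size 4 to 7 mm inward of the end, with a short cone each side, down to the plain bar 9 mm inward.
- sleeve: Loose black rigid tube on the bar: 38 mm outside, 29 mm inside diameter, 50 mm long, about 60 g. Origin at its centre, own x along its axis, often a little crooked on the bar. It hangs with its inside top on the bar and droops with it, its axis some 3.5 mm below; to pass the bead (1.5 mm clearance all round) it must be centred there. Clear when its centre is over 27 mm beyond the end. Over 15 N on the bar is forcing.
- tray: Grey open parts tray, fixed, 170 mm (own x) by 215 mm (own y), 28 mm high, walls and floor 5 mm, one divider along its x at mid-width. Origin at the centre of its underside. The bay on its +y side is empty; the one on its -y side holds steel cups and nuts.
- bay (a point): Centre of the floor of the empty bay (tray y = +52.5 mm, 5 mm above the table); the bay is 160 mm along x by 100 mm along y inside. Axes as the tray's. A sleeve lying on this floor has its centre 19 mm above it.
- spanner: Bystander: steel spanner 160 mm long lying on the table between stand and tray. Origin at its underside.
- spray: Bystander: upright white spray can, 54 mm diameter, 150 mm high, at the left of the work. Origin at the centre of its underside.
- carton: Bystander: cardboard carton 150 (own x) x 110 x 70 mm, at the right of the work. Origin at the centre of its underside.
Mind the look-alikes: they are no part of the job. There is more than one size of the sleeve; the job needs the largest.

How it is judged:
By the outcome, as a careful person would: the job done as asked, in the order asked, and still so for the second after the job is handed in, with the robot touching nothing.
It also fails if it takes over 72 s, if anything falls off the work surface, if the arm or the gripper's body presses on something with over 40 N, if the wrist force passes 120 N, or if a joint passes its speed limit or range.

## Working session

There is one attempt and no reset: what is moved stays moved. The work goes in short steps, Python scripts to look and compute and a tool call to move; the robot and the scene stay as the last step left them, time stands still between calls to the robot, and variables do not carry over. Pictures are saved under pics/ and viewed, at most 10 in all, crops included, and the job is handed in when it is done.

Besides the shell and the picture viewer there is one more tool, called after ">>>" as name(argument=value, ...), one argument or row to a line, values as JSON. drive_tool: Moves the arm, as the interface text tells. Its arguments: {"type":"object","properties":{"increments":{"type":"array","items":{"type":"object","properties":{"claw":{"type":"number"},"dx":{"type":"number"},"dy":{"type":"number"},"dz":{"type":"number"},"wx":{"type":"number"},"wy":{"type":"number"},"wz":{"type":"number"}}}},"newtons":{"type":"number"}},"required":["increments"]}

```bash
ls; mkdir -p pics
python3 - <<'E'
from station import *
import cv2,numpy as np
o=get_obs();print({k:np.round(v,3) for k,v in o.items()})
for n in("scene","top"):
    p,d=read_camera(n);c=calibration(n);print(n,c)
    cv2.imwrite(f"pics/{n}0.png",cv2.resize(p[:,:,::-1],(800,600)));np.savez(f"{n}0.npz",p=p,d=d,**c)
E
```

```text
pics
{'t': np.float64(0.0), 'q': array([ 1.13 ,  0.478,  0.022,  1.556, -0.012,  1.109, -0.083]), 'joint_vel': array([ 0.001, -0.   ,  0.001,  0.001,  0.001,  0.   ,  0.   ]), 'joint_torque': array([-1.0000e-03, -5.9647e+01,  1.6070e+00, -2.8120e+01,  1.2000e-02,
        9.0000e-03,  0.0000e+00]), 'eef_pos': array([ 0.22 , -0.637,  0.255]), 'tool_rot': array([-0.001,  0.986,  0.166, -0.   ]), 'contact_force': array([0.297, 0.41 , 0.224]), 'torque': array([ 0.018,  0.026, -0.011]), 'grasp_force': np.float64(0.0), 'gripper_width': np.float64(0.999)}
scene {'intrinsics': array([[385.57525977,   0.        , 258.81783715],
       [  0.        , 385.57525977, 191.5538887 ],
       [  0.        ,   0.        ,   1.        ]]), 'R': array([[ 0.24411985,  0.9697095 , -0.00830543],
       [ 0.73750194, -0.19121024, -0.64771099],
       [-0.62967959,  0.15199385, -0.76184086]]), 't': array([-0.11736226, -0.32296795,  1.48334764])}
top {'intrinsics': array([[495.82903864,   0.        , 257.91142622],
       [  0.        , 495.82903864, 194.90523645],
       [  0.        ,   0.        ,   1.        ]]), 'R': array([[-0.01588961, -0.99980818,  0.01145115],
       [-0.99416892,  0.01457626, -0.1068442 ],
       [ 0.10665679, -0.01308209, -0.99420983]]), 't': array([-0.01314589,  0.55535179,  1.50796867])}
```

View pics/scene0.png

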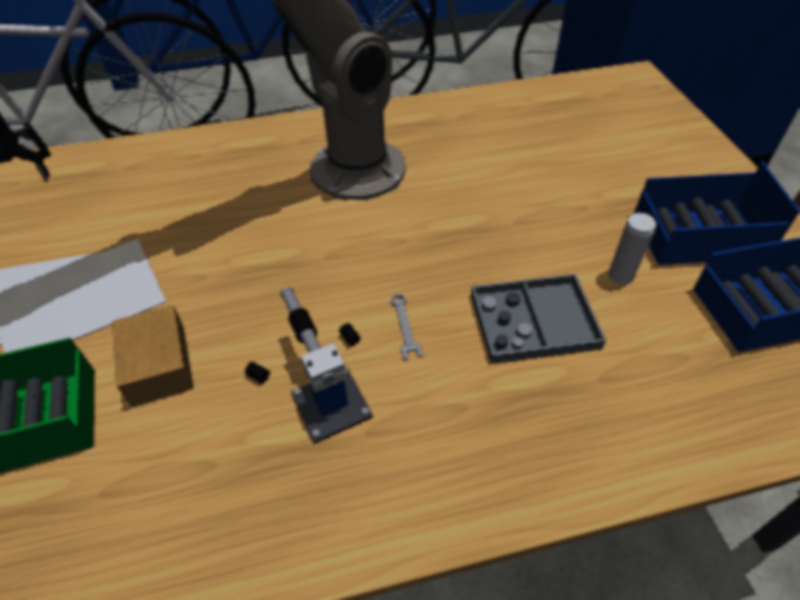

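View pics/top0.png

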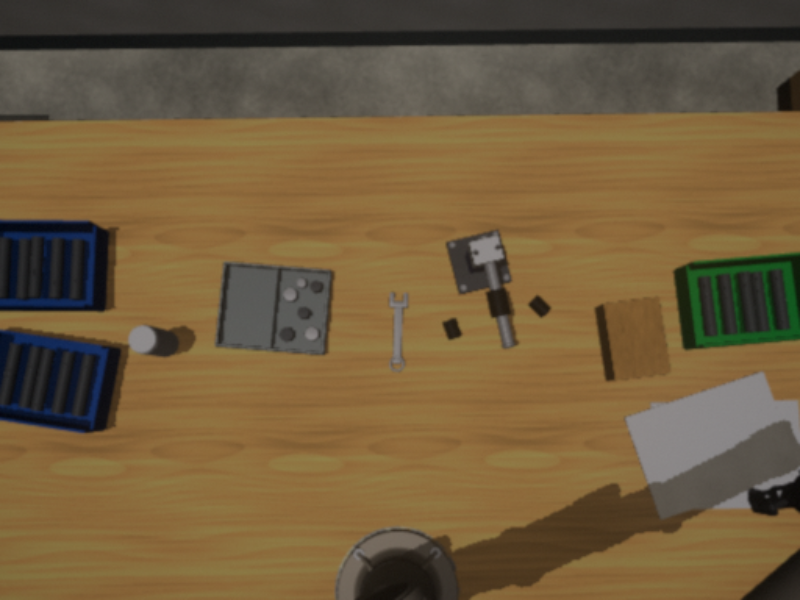

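The scene view shows the bar with its sleeve at (301,322), open end at (288,293), and clamp at (323,362). In the top view the sleeve is at (499,303), the bar end at (508,345), and the empty bay at (248,307). The two short dark tubes on the table are the look-alikes.

```bash
cat > meas.py <<'E'
import numpy as np,cv2
from scipy.optimize import least_squares
def cloud(p,d,c):
    K,R,t=c["intrinsics"],c["R"],c["t"]
    v,u=np.mgrid[:384,:512]
    X=np.stack([(u-K[0,2])/K[0,0]*d,(v-K[1,2])/K[1,1]*d,d],-1)
    return (X-t)@R   # R^T (X-t)
def proj(X,c):
    x=c["R"]@np.asarray(X,float)+c["t"];x=c["intrinsics"]@x;return x[:2]/x[2]
def cyl(P,r,x0):  # axis y=a+b(x-x0), z=c+d(x-x0)
    def f(q):
        dirn=np.array([1,q[1],q[3]]);dirn/=np.linalg.norm(dirn)
        w=P-np.array([x0,q[0],q[2]]);return np.linalg.norm(np.cross(w,dirn),axis=1)-r
    return least_squares(f,[np.median(P[:,1]),0,np.max(P[:,2])-r,0],loss='soft_l1',f_scale=.002)
E
python3 - <<'E'
from meas import *
for n in("scene","top"):
    z=np.load(n+"0.npz");W=cloud(z["p"],z["d"],z);g=z["p"].mean(-1)
    tab=(abs(W[...,2])<.03)&(W[...,0]>.4)&(W[...,0]<.8)&(abs(W[...,1])<.4);print(n,"table z",np.median(W[...,2][tab]))
    if n=="top": w0=W[194,319];print("sleeve top px",w0,W[220,325],W[160,312])
    m=(W[...,2]>.09)&(W[...,2]<.2)&(W[...,0]>.40)&(W[...,0]<.85)&(W[...,1]<-.08)&(W[...,1]>-.35)&(z["d"]>0)
    P=W[m];G=g[m];o=np.argsort(P[:,0])
    for a in np.arange(.42,.80,.01):
        s=(P[:,0]>=a)&(P[:,0]<a+.01)
        if s.sum(): print(n,round(a,3),s.sum(),"y",P[s,1].min().round(4),P[s,1].max().round(4),"z",P[s,2].max().round(4),"g",np.median(G[s]).round())
    # tray
    lab=(W[...,2]>.018)&(W[...,2]<.04)&(W[...,1]>0.02)&(W[...,1]<.36)&(W[...,0]>.4)&(W[...,0]<.8)
    cnt=cv2.minAreaRect(W[lab][:,:2].astype(np.float32)*1000);print("tray",cnt,np.percentile(W[lab][:,2],[50,95]),lab.sum())
E
```

```text
scene table z -0.0006925798088448791
scene 0.46 12 y -0.2222 -0.2004 z 0.1297 g 112.0
scene 0.47 26 y -0.224 -0.2013 z 0.13 g 105.0
scene 0.48 23 y -0.2198 -0.1996 z 0.1296 g 111.0
scene 0.49 19 y -0.2178 -0.1979 z 0.1318 g 113.0
scene 0.5 25 y -0.216 -0.1945 z 0.1319 g 106.0
scene 0.51 16 y -0.212 -0.1949 z 0.1319 g 100.0
scene 0.52 29 y -0.2157 -0.1813 z 0.1343 g 49.0
scene 0.53 40 y -0.2173 -0.1781 z 0.1364 g 12.0
scene 0.54 42 y -0.2155 -0.1766 z 0.1358 g 11.0
scene 0.55 48 y -0.2127 -0.175 z 0.1369 g 11.0
scene 0.56 56 y -0.2107 -0.174 z 0.1371 g 14.0
scene 0.57 50 y -0.2092 -0.178 z 0.1364 g 63.0
scene 0.58 28 y -0.1994 -0.1784 z 0.1338 g 106.0
scene 0.59 24 y -0.1961 -0.1754 z 0.1331 g 112.0
scene 0.6 28 y -0.1945 -0.1739 z 0.1333 g 110.0
scene 0.61 15 y -0.1929 -0.154 z 0.1426 g 123.0
scene 0.62 55 y -0.2029 -0.1502 z 0.1451 g 174.0
scene 0.63 79 y -0.205 -0.147 z 0.15 g 180.0
scene 0.64 87 y -0.2027 -0.1443 z 0.1491 g 177.0
scene 0.65 118 y -0.2003 -0.1418 z 0.1498 g 172.0
scene 0.66 208 y -0.1985 -0.144 z 0.1443 g 64.0
scene 0.67 52 y -0.1961 -0.1619 z 0.1418 g 49.0
tray ((
[... 728 characters left out ...]
z 0.1435 g 28.0
top 0.56 42 y -0.2113 -0.1749 z 0.1416 g 30.0
top 0.57 31 y -0.2073 -0.1818 z 0.1372 g 78.0
top 0.58 24 y -0.1997 -0.1788 z 0.1361 g 87.0
top 0.59 28 y -0.1961 -0.1762 z 0.1387 g 93.0
top 0.6 27 y -0.1944 -0.1738 z 0.1378 g 92.0
top 0.61 39 y -0.1949 -0.1519 z 0.1447 g 90.0
top 0.62 72 y -0.2055 -0.1492 z 0.1528 g 119.0
top 0.63 81 y -0.2048 -0.1467 z 0.1542 g 139.0
top 0.64 70 y -0.202 -0.1444 z 0.1554 g 137.0
top 0.65 70 y -0.2003 -0.1428 z 0.1529 g 140.0
top 0.66 48 y -0.1998 -0.1446 z 0.1506 g 121.0
top 0.67 5 y -0.1937 -0.1714 z 0.1437 g 92.0
tray ((555.6614379882812, 238.6300048828125), (216.27392578125, 170.81378173828125), 84.6663818359375) [0.02620677 0.03299656] 836
```

Run:
```python
from meas import *
for n,off in(("scene",-.0007),("top",.0014)):
    z=np.load(n+"0.npz");W=cloud(z["p"],z["d"],z)-np.array([0,0,off]);g=z["p"].mean(-1)
    x=W[...,0];m=(W[...,2]>.095)&(W[...,1]<-.15)&(W[...,1]>-.24)&(z["d"]>0)
    b=m&(((x>.478)&(x<.513))|((x>.582)&(x<.603)))&(g>60); s=m&(x>.53)&(x<.566)&(g<45)
    for nm,mm,r,x0 in(("bar",b,.011,.465),("sleeve",s,.019,.545)):
        f=cyl(W[mm],r,x0);print(n,nm,mm.sum(),f.x.round(4),"rms",np.sqrt(np.mean(f.fun**2)).round(4))
    dark=m&(g<45)&(W[...,2]>.11);P=W[dark];u=np.array([.98,.2,0]);u/=np.linalg.norm(u);s_=P@u;c=np.array([.545,-.196,0])@u
    print("sleeve ext",np.percentile(s_-c,[1,50,99]).round(4))
    bb=m&(x<.6);print("bar end s",((W[bb]@u)-c).min().round(4),W[bb][np.argmin(W[bb]@u)].round(4))
    # cup-free bay side + clamp face
    cl=m&(W[...,2]>.135)&(g>100)&(W[...,0]>.6);print("clamp",cv2.minAreaRect(W[cl][:,:2].astype(np.float32)*1000))
    fl=(x>.4)&(x<.8)&(W[...,1]>.255)&(W[...,1]<.32)&(x>.5)&(x<.61);print("bay floor z",np.median(W[fl][:,2]),"walls",[np.round(np.mean(W[(W[...,2]>.018)&(W[...,2]<.04)&(x>.45)&(x<.66)&(W[...,1]>a)&(W[...,1]<b)][:,1]),3) for a,b in((.12,.15),(.22,.26),(.32,.36))])
```

```text
scene bar 130 [-0.213   0.2063  0.117   0.0358] rms 0.0012
scene sleeve 129 [-0.196   0.1833  0.1162  0.0294] rms 0.0012
sleeve ext [-0.0187  0.0096  0.1298]
bar end s -0.081 [ 0.4664 -0.2157  0.1288]
clamp ((644.0226440429688, -174.3766326904297), (46.8694953918457, 54.69631576538086), 11.554550170898438)
bay floor z 0.004656103702476449 walls [np.float64(0.136), np.float64(0.238), np.float64(0.339)]
top bar 146 [-0.2138  0.1976  0.117   0.0337] rms 0.0022
top sleeve 150 [-0.1966  0.1829  0.1161  0.0074] rms 0.0027
sleeve ext [-0.0217  0.0013  0.0242]
bar end s -0.083 [ 0.4633 -0.211   0.1203]
clamp ((635.929443359375, -177.0672607421875), (63.17402267456055, 54.1888542175293), 11.220580101013184)
bay floor z 0.00392490999268779 walls [np.float64(0.136), np.float64(0.238), np.float64(0.34)]
```

```bash
cat > plan.py <<'E'
import numpy as np,station
from station import *
from scipy.spatial.transform import Rotation as Ro
def cur():
    o=get_obs();q=o["tool_rot"];return o,np.array(o["eef_pos"]),Ro.from_quat([q[1],q[2],q[3],q[0]])
def frame(x):   # tool x along x, z as far down as possible
    x=np.array(x,float);x/=np.linalg.norm(x);y=np.cross([0,0,-1],x);y/=np.linalg.norm(y)
    return Ro.from_matrix(np.stack([x,y,np.cross(x,y)],1))
def go(p,R=None):
    o,p0,R0=cur();R=R0 if R is None else R
    print("t",round(o["t"],2),"at",p0.round(4),"F",np.round(o["contact_force"],2),"M",np.round(o["torque"],2),"turn deg",(R0.inv()*R).as_rotvec(degrees=True).round(2),
      "shift after turn mm",(R.inv().apply(np.array(p)-p0)*1000).round(1))
BAR=frame([1,.2,.034])
E
python3 - <<'E'
import plan
from plan import *
print([ (k,getattr(station,k)) for k in dir(station) if 'over' in k.lower() or 'finger' in k.lower()], BAR.as_matrix().round(3))
go([.547,-.1962,.230],BAR)
E
```

```text
[('finger_overhang', 0.025)] [[ 0.98   0.196  0.033]
 [ 0.196 -0.981  0.007]
 [ 0.033  0.    -0.999]]
t 0.1 at [ 0.2203 -0.6375  0.2554] F [-0.66  0.39 -0.32] M [-0.03 -0.01  0.02] turn deg [-0.22  1.92  7.76] shift after turn mm [ 405.8 -368.7   39. ]
```

>>> drive_tool(
  increments=[
    {"wx": -0.2,"wy": 1.9,"wz": 7.8,"claw": 0.085},
    {"dx": 29,"dy": 0,"dz": 0},
  ],
  newtons=20,
)

```text
schema error: expected keys claw, dx, dy, dz, wx, wy, wz
```

My draft had millimetres in that call, but shifts are in metres. It was refused, so nothing moved. I'm resending it with metres and all the keys.

>>> drive_tool(
  increments=[
    {"claw": 0.085,"dx": 0,"dy": 0,"dz": 0,"wx": -0.2,"wy": 1.9,"wz": 7.8},
    {"claw": 0.085,"dx": 0.029,"dy": -0.0263,"dz": 0.0028,"wx": 0,"wy": 0,"wz": 0},
    {"claw": 0.085,"dx": 0.029,"dy": -0.0263,"dz": 0.0028,"wx": 0,"wy": 0,"wz": 0},
    {"claw": 0.085,"dx": 0.029,"dy": -0.0263,"dz": 0.0028,"wx": 0,"wy": 0,"wz": 0},
    {"claw": 0.085,"dx": 0.029,"dy": -0.0263,"dz": 0.0028,"wx": 0,"wy": 0,"wz": 0},
    {"claw": 0.085,"dx": 0.029,"dy": -0.0263,"dz": 0.0028,"wx": 0,"wy": 0,"wz": 0},
    {"claw": 0.085,"dx": 0.029,"dy": -0.0263,"dz": 0.0028,"wx": 0,"wy": 0,"wz": 0},
    {"claw": 0.085,"dx": 0.029,"dy": -0.0263,"dz": 0.0028,"wx": 0,"wy": 0,"wz": 0},
    {"claw": 0.085,"dx": 0.029,"dy": -0.0263,"dz": 0.0028,"wx": 0,"wy": 0,"wz": 0},
    {"claw": 0.085,"dx": 0.029,"dy": -0.0263,"dz": 0.0028,"wx": 0,"wy": 0,"wz": 0},
    {"claw": 0.085,"dx": 0.029,"dy": -0.0263,"dz": 0.0028,"wx": 0,"wy": 0,"wz": 0},
    {"claw": 0.085,"dx": 0.029,"dy": -0.0263,"dz": 0.0028,"wx": 0,"wy": 0,"wz": 0},
    {"claw": 0.085,"dx": 0.029,"dy": -0.0263,"dz": 0.0028,"wx": 0,"wy": 0,"wz": 0},
    {"claw": 0.085,"dx": 0.029,"dy": -0.0263,"dz": 0.0028,"wx": 0,"wy": 0,"wz": 0},
    {"claw": 0.085,"dx": 0.029,"dy": -0.0263,"dz": 0.0028,"wx": 0,"wy": 0,"wz": 0},
    {"claw": 0.085,"dx": 0,"dy": 0,"dz": 0,"wx": 0,"wy": 0,"wz": 0},
    {"claw": 0.085,"dx": 0,"dy": 0,"dz": 0,"wx": 0,"wy": 0,"wz": 0},
  ],
  newtons=20,
)

```text
t: 2.22
eef_pos: [0.5472, -0.198, 0.2298]
tool_rot: [-0.001, 0.995, 0.098, 0.016]
contact_force: [-0.1, -0.6, 0.2]
gripper_width: 0.994
grasp_force: 0.0
```

Run:
```python
from plan import *
go([.547,-.1962,.122],BAR)
```

```text
t 2.23 at [ 0.5472 -0.198   0.2298] F [-0.11 -0.57  0.24] M [-0.02  0.07  0.02] turn deg [ 0.08  0.07 -0.07] shift after turn mm [ -3.5  -1.8 107.7]
```

>>> drive_tool(
  increments=[
    {"claw": 0.085,"dx": -0.0035,"dy": -0.0018,"dz": 0.02,"wx": 0,"wy": 0,"wz": 0},
    {"claw": 0.085,"dx": 0,"dy": 0,"dz": 0.025,"wx": 0,"wy": 0,"wz": 0},
    {"claw": 0.085,"dx": 0,"dy": 0,"dz": 0.025,"wx": 0,"wy": 0,"wz": 0},
    {"claw": 0.07,"dx": 0,"dy": 0,"dz": 0.025,"wx": 0,"wy": 0,"wz": 0},
    {"claw": 0.06,"dx": 0,"dy": 0,"dz": 0.0127,"wx": 0,"wy": 0,"wz": 0},
    {"claw": 0.05,"dx": 0,"dy": 0,"dz": 0,"wx": 0,"wy": 0,"wz": 0},
    {"claw": 0.046,"dx": 0,"dy": 0,"dz": 0,"wx": 0,"wy": 0,"wz": 0},
    {"claw": 0.046,"dx": 0,"dy": 0,"dz": 0,"wx": 0,"wy": 0,"wz": 0},
    {"claw": 0.046,"dx": 0,"dy": 0,"dz": 0,"wx": 0,"wy": 0,"wz": 0},
  ],
  newtons=20,
)

```text
t: 3.35
eef_pos: [0.5479, -0.1958, 0.1231]
tool_rot: [-0.001, 0.995, 0.098, 0.017]
contact_force: [0.7, 0.8, 0.2]
gripper_width: 0.537
grasp_force: 0.0
```

Run:
```python
from plan import *
import cv2
go([.547,-.1962,.122],BAR); print(get_obs()["gripper_width"]*85.4)
p,d=read_camera("scene");c=p[150:260,140:280,::-1];cv2.imwrite("pics/s1.png",cv2.resize(c,None,fx=5,fy=5,interpolation=cv2.INTER_CUBIC))
```

```text
t 3.35 at [ 0.5479 -0.1958  0.1231] F [0.75 0.79 0.24] M [-0.05  0.03  0.02] turn deg [ 0.1  -0.05 -0.04] shift after turn mm [-1.   0.2  1.1]
45.86683233502564
```

View pics/s1.png

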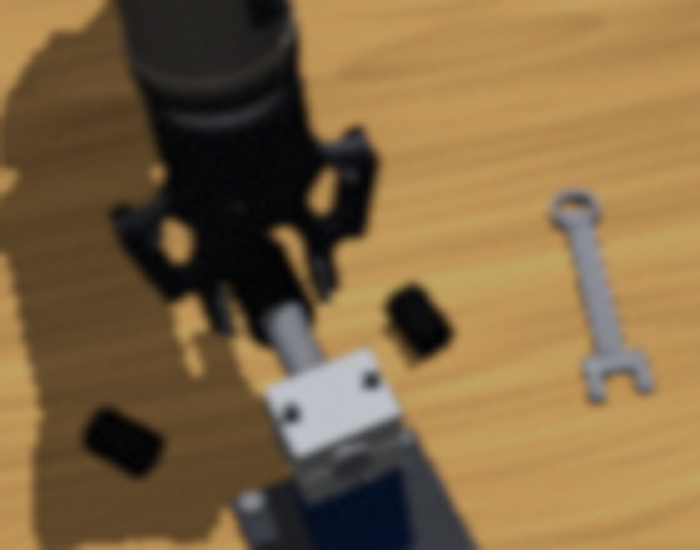

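The picture shows the sleeve at (275,300) between the two fingers (220,325 and 322,285), roughly centred. Closing gently.

>>> drive_tool(
  increments=[
    {"claw": 0.042,"dx": 0,"dy": 0,"dz": 0.001,"wx": 0,"wy": 0,"wz": 0},
    {"claw": 0.04,"dx": 0,"dy": 0,"dz": 0,"wx": 0,"wy": 0,"wz": 0},
    {"claw": 0.039,"dx": 0,"dy": 0,"dz": 0,"wx": 0,"wy": 0,"wz": 0},
    {"claw": 0.038,"dx": 0,"dy": 0,"dz": 0,"wx": 0,"wy": 0,"wz": 0},
    {"claw": 0.037,"dx": 0,"dy": 0,"dz": 0,"wx": 0,"wy": 0,"wz": 0},
    {"claw": 0.034,"dx": 0,"dy": 0,"dz": 0,"wx": 0,"wy": 0,"wz": 0},
    {"claw": 0.03,"dx": 0,"dy": 0,"dz": 0,"wx": 0,"wy": 0,"wz": 0},
    {"claw": 0.03,"dx": 0,"dy": 0,"dz": 0,"wx": 0,"wy": 0,"wz": 0},
  ],
  newtons=20,
)

```text
t: 4.4
eef_pos: [0.5477, -0.1958, 0.1215]
tool_rot: [-0.001, 0.995, 0.098, 0.017]
contact_force: [0.7, -0.5, 0.2]
gripper_width: 0.424
grasp_force: 21.8
```

Run:
```python
from plan import *
go([.547,-.1962,.122],BAR); print(get_obs()["gripper_width"]*85.4)
```

```text
t 4.4 at [ 0.5477 -0.1958  0.1215] F [ 0.71 -0.53  0.23] M [-0.12  0.13  0.02] turn deg [ 0.08 -0.01 -0.05] shift after turn mm [-0.7  0.2 -0.5]
36.19824288779566
```

>>> drive_tool(
  increments=[
    {"claw": 0.03,"dx": 0,"dy": 0,"dz": -0.0015,"wx": 0,"wy": 0,"wz": 0},
    {"claw": 0.03,"dx": 0,"dy": 0,"dz": -0.002,"wx": 0,"wy": 0,"wz": 0},
    {"claw": 0.03,"dx": 0,"dy": 0,"dz": 0,"wx": 0,"wy": 0,"wz": 0},
    {"claw": 0.03,"dx": 0,"dy": 0,"dz": 0,"wx": 0,"wy": 0,"wz": 0},
  ],
  newtons=30,
)

```text
t: 4.9
eef_pos: [0.5475, -0.1957, 0.1249]
tool_rot: [-0.001, 0.995, 0.098, 0.017]
contact_force: [0.1, 0.5, -1.4]
gripper_width: 0.421
grasp_force: 30.9
```

>>> drive_tool(
  increments=[
    {"claw": 0.03,"dx": -0.004,"dy": 0,"dz": 0,"wx": 0,"wy": 0,"wz": 0},
    {"claw": 0.03,"dx": -0.004,"dy": 0,"dz": 0,"wx": 0,"wy": 0,"wz": 0},
    {"claw": 0.03,"dx": -0.004,"dy": 0,"dz": 0,"wx": 0,"wy": 0,"wz": 0},
    {"claw": 0.03,"dx": -0.004,"dy": 0,"dz": 0,"wx": 0,"wy": 0,"wz": 0},
    {"claw": 0.03,"dx": 0,"dy": 0,"dz": 0,"wx": 0,"wy": 0,"wz": 0},
    {"claw": 0.03,"dx": 0,"dy": 0,"dz": 0,"wx": 0,"wy": 0,"wz": 0},
  ],
)

```text
t: 5.65
eef_pos: [0.532, -0.1988, 0.1245]
tool_rot: [-0.001, 0.995, 0.098, 0.017]
contact_force: [0.5, 1.2, -0.6]
gripper_width: 0.424
grasp_force: 30.9
```

Run:
```python
from plan import *
for i in range(2): go([.547,-.1962,.122],BAR); read_camera("top")
```

```text
t 5.65 at [ 0.532  -0.1988  0.1245] F [ 0.49  1.17 -0.65] M [ 0.01  0.03 -0.05] turn deg [ 0.08 -0.01 -0.04] shift after turn mm [15.2  0.4  3. ]
t 5.7 at [ 0.532  -0.1988  0.1245] F [-0.51 -0.76 -0.89] M [0.05 0.11 0.01] turn deg [ 0.08 -0.02 -0.04] shift after turn mm [15.1  0.3  3. ]
```

>>> drive_tool(
  increments=[
    {"claw": 0.03,"dx": -0.004,"dy": 0,"dz": 0,"wx": 0,"wy": 0,"wz": 0},
    {"claw": 0.03,"dx": -0.004,"dy": 0,"dz": 0,"wx": 0,"wy": 0,"wz": 0},
    {"claw": 0.03,"dx": -0.004,"dy": 0,"dz": 0,"wx": 0,"wy": 0,"wz": 0},
    {"claw": 0.03,"dx": -0.004,"dy": 0,"dz": 0,"wx": 0,"wy": 0,"wz": 0},
    {"claw": 0.03,"dx": -0.004,"dy": 0,"dz": 0,"wx": 0,"wy": 0,"wz": 0},
    {"claw": 0.03,"dx": -0.004,"dy": 0,"dz": 0,"wx": 0,"wy": 0,"wz": 0},
    {"claw": 0.03,"dx": 0,"dy": 0,"dz": 0,"wx": 0,"wy": 0,"wz": 0},
    {"claw": 0.03,"dx": 0,"dy": 0,"dz": 0,"wx": 0,"wy": 0,"wz": 0},
  ],
)

```text
t: 6.75
eef_pos: [0.5085, -0.2035, 0.1237]
tool_rot: [-0.001, 0.995, 0.098, 0.017]
contact_force: [-0.6, -0.5, -0.4]
gripper_width: 0.423
grasp_force: 30.9
```

>>> drive_tool(
  increments=[
    {"claw": 0.03,"dx": 0,"dy": 0,"dz": -0.0015,"wx": 0,"wy": 0,"wz": 0},
    {"claw": 0.03,"dx": 0,"dy": 0,"dz": 0,"wx": 0,"wy": 0,"wz": 0},
  ],
)

```text
t: 7.0
eef_pos: [0.5085, -0.2035, 0.1253]
tool_rot: [-0.001, 0.995, 0.098, 0.017]
contact_force: [-0.4, 0.2, -0.9]
gripper_width: 0.422
grasp_force: 30.9
```

>>> drive_tool(
  increments=[
    {"claw": 0.03,"dx": 0,"dy": 0,"dz": -0.001,"wx": 0,"wy": 0,"wz": 0},
    {"claw": 0.03,"dx": 0,"dy": 0,"dz": 0,"wx": 0,"wy": 0,"wz": 0},
  ],
)

```text
t: 7.25
eef_pos: [0.5083, -0.2036, 0.1262]
tool_rot: [-0.001, 0.995, 0.098, 0.017]
contact_force: [-0.8, -0.1, -1.5]
gripper_width: 0.418
grasp_force: 30.9
```

>>> drive_tool(
  increments=[
    {"claw": 0.03,"dx": 0,"dy": 0,"dz": -0.0007,"wx": 0,"wy": 0,"wz": 0},
    {"claw": 0.03,"dx": 0,"dy": 0,"dz": 0,"wx": 0,"wy": 0,"wz": 0},
  ],
)

```text
t: 7.5
eef_pos: [0.5082, -0.2036, 0.1269]
tool_rot: [-0.001, 0.995, 0.098, 0.017]
contact_force: [0.1, 0.0, -0.1]
gripper_width: 0.421
grasp_force: 30.9
```

>>> drive_tool(
  increments=[
    {"claw": 0.03,"dx": 0,"dy": 0,"dz": -0.0007,"wx": 0,"wy": 0,"wz": 0},
    {"claw": 0.03,"dx": 0,"dy": 0,"dz": 0,"wx": 0,"wy": 0,"wz": 0},
  ],
)

```text
t: 7.75
eef_pos: [0.5081, -0.2037, 0.1273]
tool_rot: [-0.001, 0.995, 0.098, 0.017]
contact_force: [0.8, -0.9, -4.1]
gripper_width: 0.419
grasp_force: 30.9
```

>>> drive_tool(
  increments=[
    {"claw": 0.03,"dx": 0,"dy": 0,"dz": 0.0018,"wx": 0,"wy": 0,"wz": 0},
    {"claw": 0.03,"dx": 0,"dy": 0.0012,"dz": 0.0018,"wx": 0,"wy": 0,"wz": 0},
    {"claw": 0.03,"dx": 0,"dy": 0.001,"dz": 0,"wx": 0,"wy": 0,"wz": 0},
    {"claw": 0.03,"dx": 0,"dy": 0,"dz": 0,"wx": 0,"wy": 0,"wz": 0},
    {"claw": 0.03,"dx": 0,"dy": 0,"dz": 0,"wx": 0,"wy": 0,"wz": 0},
  ],
)

```text
t: 8.38
eef_pos: [0.5088, -0.2057, 0.124]
tool_rot: [-0.001, 0.995, 0.098, 0.017]
contact_force: [-0.1, 0.1, -1.0]
gripper_width: 0.422
grasp_force: 31.1
```

>>> drive_tool(
  increments=[
    {"claw": 0.03,"dx": 0,"dy": 0.0007,"dz": 0,"wx": 0,"wy": 0,"wz": 0},
    {"claw": 0.03,"dx": 0,"dy": 0,"dz": 0,"wx": 0,"wy": 0,"wz": 0},
  ],
)

```text
t: 8.62
eef_pos: [0.5089, -0.2065, 0.1239]
tool_rot: [-0.001, 0.995, 0.098, 0.017]
contact_force: [-0.0, 0.2, -0.5]
gripper_width: 0.419
grasp_force: 31.1
```

>>> drive_tool(
  increments=[
    {"claw": 0.03,"dx": 0,"dy": 0.0005,"dz": 0,"wx": 0,"wy": 0,"wz": 0},
    {"claw": 0.03,"dx": 0,"dy": 0,"dz": 0,"wx": 0,"wy": 0,"wz": 0},
  ],
)

```text
t: 8.88
eef_pos: [0.509, -0.207, 0.1239]
tool_rot: [-0.001, 0.995, 0.098, 0.017]
contact_force: [-0.2, -0.1, -0.7]
gripper_width: 0.425
grasp_force: 31.1
```

>>> drive_tool(
  increments=[
    {"claw": 0.03,"dx": 0,"dy": 0.0005,"dz": 0,"wx": 0,"wy": 0,"wz": 0},
    {"claw": 0.03,"dx": 0,"dy": 0,"dz": 0,"wx": 0,"wy": 0,"wz": 0},
  ],
)

```text
t: 9.12
eef_pos: [0.5091, -0.2074, 0.1239]
tool_rot: [-0.001, 0.995, 0.098, 0.017]
contact_force: [0.2, -0.6, -1.3]
gripper_width: 0.419
grasp_force: 31.1
```

>>> drive_tool(
  increments=[
    {"claw": 0.03,"dx": 0,"dy": 0.0005,"dz": 0,"wx": 0,"wy": 0,"wz": 0},
    {"claw": 0.03,"dx": 0,"dy": 0,"dz": 0,"wx": 0,"wy": 0,"wz": 0},
  ],
)

```text
t: 9.38
eef_pos: [0.5092, -0.2079, 0.1239]
tool_rot: [-0.001, 0.995, 0.098, 0.017]
contact_force: [-0.5, -0.6, -1.3]
gripper_width: 0.424
grasp_force: 31.1
```

>>> drive_tool(
  increments=[
    {"claw": 0.03,"dx": 0,"dy": 0.0005,"dz": 0,"wx": 0,"wy": 0,"wz": 0},
    {"claw": 0.03,"dx": 0,"dy": 0,"dz": 0,"wx": 0,"wy": 0,"wz": 0},
  ],
)

```text
t: 9.62
eef_pos: [0.5093, -0.2083, 0.1239]
tool_rot: [-0.001, 0.995, 0.098, 0.017]
contact_force: [0.1, -0.2, -1.3]
gripper_width: 0.423
grasp_force: 31.1
```

>>> drive_tool(
  increments=[
    {"claw": 0.03,"dx": 0,"dy": 0.0004,"dz": 0,"wx": 0,"wy": 0,"wz": 0},
    {"claw": 0.03,"dx": 0,"dy": 0,"dz": 0,"wx": 0,"wy": 0,"wz": 0},
  ],
)

```text
t: 9.88
eef_pos: [0.5093, -0.2085, 0.1239]
tool_rot: [-0.001, 0.995, 0.098, 0.017]
contact_force: [-1.0, 1.7, -1.4]
gripper_width: 0.419
grasp_force: 31.1
```

>>> drive_tool(
  increments=[
    {"claw": 0.03,"dx": 0,"dy": -0.002,"dz": 0,"wx": 0,"wy": 0,"wz": 0},
    {"claw": 0.03,"dx": 0,"dy": -0.002,"dz": 0,"wx": 0,"wy": 0,"wz": 0},
    {"claw": 0.03,"dx": 0,"dy": -0.0015,"dz": 0,"wx": 0,"wy": 0,"wz": 0},
    {"claw": 0.03,"dx": 0,"dy": 0,"dz": 0,"wx": 0,"wy": 0,"wz": 0},
    {"claw": 0.03,"dx": 0,"dy": 0,"dz": 0,"wx": 0,"wy": 0,"wz": 0},
  ],
)

```text
t: 10.5
eef_pos: [0.5083, -0.2034, 0.1239]
tool_rot: [-0.001, 0.995, 0.098, 0.017]
contact_force: [-0.4, 0.1, -0.8]
gripper_width: 0.423
grasp_force: 31.1
```

>>> drive_tool(
  increments=[
    {"claw": 0.03,"dx": 0,"dy": -0.0007,"dz": 0,"wx": 0,"wy": 0,"wz": 0},
    {"claw": 0.03,"dx": 0,"dy": 0,"dz": 0,"wx": 0,"wy": 0,"wz": 0},
  ],
)

```text
t: 10.75
eef_pos: [0.5081, -0.2026, 0.1239]
tool_rot: [-0.001, 0.995, 0.098, 0.017]
contact_force: [0.1, -0.3, -1.0]
gripper_width: 0.423
grasp_force: 31.1
```

>>> drive_tool(
  increments=[
    {"claw": 0.03,"dx": 0,"dy": -0.0005,"dz": 0,"wx": 0,"wy": 0,"wz": 0},
    {"claw": 0.03,"dx": 0,"dy": 0,"dz": 0,"wx": 0,"wy": 0,"wz": 0},
  ],
)

```text
t: 11.0
eef_pos: [0.508, -0.2022, 0.1239]
tool_rot: [-0.001, 0.995, 0.098, 0.017]
contact_force: [-1.0, 0.3, -0.3]
gripper_width: 0.416
grasp_force: 31.1
```

>>> drive_tool(
  increments=[
    {"claw": 0.03,"dx": 0,"dy": -0.0005,"dz": 0,"wx": 0,"wy": 0,"wz": 0},
    {"claw": 0.03,"dx": 0,"dy": 0,"dz": 0,"wx": 0,"wy": 0,"wz": 0},
  ],
)

```text
t: 11.25
eef_pos: [0.5079, -0.2018, 0.1239]
tool_rot: [-0.001, 0.995, 0.098, 0.017]
contact_force: [0.2, -1.6, -1.1]
gripper_width: 0.416
grasp_force: 31.1
```

>>> drive_tool(
  increments=[
    {"claw": 0.03,"dx": 0,"dy": -0.0004,"dz": 0,"wx": 0,"wy": 0,"wz": 0},
    {"claw": 0.03,"dx": 0,"dy": 0,"dz": 0,"wx": 0,"wy": 0,"wz": 0},
  ],
)

```text
t: 11.5
eef_pos: [0.5079, -0.2017, 0.1239]
tool_rot: [-0.001, 0.995, 0.098, 0.017]
contact_force: [1.1, -1.3, -1.2]
gripper_width: 0.426
grasp_force: 31.1
```

>>> drive_tool(
  increments=[
    {"claw": 0.03,"dx": 0,"dy": 0.0018,"dz": 0.0002,"wx": 0,"wy": 0,"wz": 0},
    {"claw": 0.03,"dx": 0,"dy": 0.0018,"dz": 0,"wx": 0,"wy": 0,"wz": 0},
    {"claw": 0.03,"dx": 0,"dy": 0,"dz": 0,"wx": 0,"wy": 0,"wz": 0},
    {"claw": 0.03,"dx": 0,"dy": 0,"dz": 0,"wx": 0,"wy": 0,"wz": 0},
  ],
)

```text
t: 12.0
eef_pos: [0.5085, -0.2047, 0.1237]
tool_rot: [-0.001, 0.995, 0.098, 0.017]
contact_force: [0.2, 0.4, -0.9]
gripper_width: 0.421
grasp_force: 31.1
```

Run:
```python
from plan import *
go([.5086,-.2051,.1236],BAR)
c=np.array([.5086,-.2051,.1236]);u=np.array([1,.2,.034])/np.linalg.norm([1,.2,.034])
for s in (.01,.02,.03,.04,.05,.08): print(s,(c-s*u).round(4))
```

```text
t 12.0 at [ 0.5085 -0.2047  0.1237] F [ 0.19  0.44 -0.9 ] M [-0.02  0.08  0.03] turn deg [ 0.06  0.01 -0.04] shift after turn mm [-0.   0.4  0.1]
0.01 [ 0.4988 -0.2071  0.1233]
0.02 [ 0.489  -0.209   0.1229]
0.03 [ 0.4792 -0.211   0.1226]
0.04 [ 0.4694 -0.2129  0.1223]
0.05 [ 0.4596 -0.2149  0.1219]
0.08 [ 0.4302 -0.2208  0.1209]
```

Centred to about 0.5 mm. Next I'll ease over the bead in small steps.

>>> drive_tool(
  increments=[
    {"claw": 0.03,"dx": -0.002,"dy": 0.0004,"dz": 0.0001,"wx": 0,"wy": 0,"wz": 0},
    {"claw": 0.03,"dx": -0.0025,"dy": 0,"dz": 0,"wx": 0,"wy": 0,"wz": 0},
    {"claw": 0.03,"dx": -0.0025,"dy": 0,"dz": 0,"wx": 0,"wy": 0,"wz": 0},
    {"claw": 0.03,"dx": 0,"dy": 0,"dz": 0,"wx": 0,"wy": 0,"wz": 0},
  ],
)

```text
t: 12.5
eef_pos: [0.5015, -0.2067, 0.1234]
tool_rot: [-0.001, 0.995, 0.098, 0.017]
contact_force: [-0.1, 0.3, -2.5]
gripper_width: 0.426
grasp_force: 31.1
```

>>> drive_tool(
  increments=[
    {"claw": 0.03,"dx": -0.0015,"dy": 0,"dz": 0,"wx": 0,"wy": 0,"wz": 0},
    {"claw": 0.03,"dx": -0.0015,"dy": 0,"dz": 0,"wx": 0,"wy": 0,"wz": 0},
    {"claw": 0.03,"dx": -0.0015,"dy": 0,"dz": 0,"wx": 0,"wy": 0,"wz": 0},
  ],
)

```text
t: 12.88
eef_pos: [0.4973, -0.2075, 0.1232]
tool_rot: [-0.001, 0.995, 0.098, 0.017]
contact_force: [0.0, -0.2, -1.4]
gripper_width: 0.423
grasp_force: 31.1
```

>>> drive_tool(
  increments=[
    {"claw": 0.03,"dx": -0.0015,"dy": 0,"dz": 0,"wx": 0,"wy": 0,"wz": 0},
    {"claw": 0.03,"dx": -0.0015,"dy": 0,"dz": 0,"wx": 0,"wy": 0,"wz": 0},
  ],
)

```text
t: 13.12
eef_pos: [0.4943, -0.2081, 0.1231]
tool_rot: [-0.001, 0.995, 0.098, 0.017]
contact_force: [-0.0, 0.3, -1.4]
gripper_width: 0.419
grasp_force: 31.1
```

>>> drive_tool(
  increments=[
    {"claw": 0.03,"dx": -0.0015,"dy": 0,"dz": 0,"wx": 0,"wy": 0,"wz": 0},
    {"claw": 0.03,"dx": -0.0015,"dy": 0,"dz": 0,"wx": 0,"wy": 0,"wz": 0},
  ],
)

```text
t: 13.38
eef_pos: [0.4914, -0.2087, 0.123]
tool_rot: [-0.001, 0.995, 0.098, 0.017]
contact_force: [0.6, 0.1, -0.3]
gripper_width: 0.422
grasp_force: 31.1
```

>>> drive_tool(
  increments=[
    {"claw": 0.03,"dx": -0.0015,"dy": 0,"dz": 0,"wx": 0,"wy": 0,"wz": 0},
    {"claw": 0.03,"dx": -0.0015,"dy": 0,"dz": 0,"wx": 0,"wy": 0,"wz": 0},
  ],
)

```text
t: 13.62
eef_pos: [0.4885, -0.2092, 0.1229]
tool_rot: [-0.001, 0.995, 0.098, 0.017]
contact_force: [-0.4, 0.0, -0.8]
gripper_width: 0.424
grasp_force: 31.1
```

>>> drive_tool(
  increments=[
    {"claw": 0.03,"dx": -0.0015,"dy": 0,"dz": 0,"wx": 0,"wy": 0,"wz": 0},
    {"claw": 0.03,"dx": -0.0015,"dy": 0,"dz": 0,"wx": 0,"wy": 0,"wz": 0},
  ],
)

```text
t: 13.88
eef_pos: [0.4855, -0.2098, 0.1228]
tool_rot: [-0.001, 0.995, 0.098, 0.017]
contact_force: [0.0, -0.2, 0.6]
gripper_width: 0.419
grasp_force: 31.1
```

>>> drive_tool(
  increments=[
    {"claw": 0.03,"dx": -0.0015,"dy": 0,"dz": 0,"wx": 0,"wy": 0,"wz": 0},
    {"claw": 0.03,"dx": -0.0015,"dy": 0,"dz": 0,"wx": 0,"wy": 0,"wz": 0},
  ],
)

```text
t: 14.12
eef_pos: [0.4826, -0.2104, 0.1227]
tool_rot: [-0.001, 0.995, 0.098, 0.017]
contact_force: [-0.3, -0.5, -0.3]
gripper_width: 0.424
grasp_force: 31.1
```

>>> drive_tool(
  increments=[
    {"claw": 0.03,"dx": -0.0015,"dy": 0,"dz": 0,"wx": 0,"wy": 0,"wz": 0},
    {"claw": 0.03,"dx": -0.0015,"dy": 0,"dz": 0,"wx": 0,"wy": 0,"wz": 0},
  ],
)

```text
t: 14.38
eef_pos: [0.4796, -0.211, 0.1226]
tool_rot: [-0.001, 0.995, 0.098, 0.017]
contact_force: [-0.3, -0.6, -1.1]
gripper_width: 0.42
grasp_force: 31.1
```

>>> drive_tool(
  increments=[
    {"claw": 0.03,"dx": -0.002,"dy": 0,"dz": 0,"wx": 0,"wy": 0,"wz": 0},
    {"claw": 0.03,"dx": -0.002,"dy": 0,"dz": 0,"wx": 0,"wy": 0,"wz": 0},
  ],
)

```text
t: 14.62
eef_pos: [0.4757, -0.2118, 0.1225]
tool_rot: [-0.001, 0.995, 0.098, 0.017]
contact_force: [-0.5, 0.6, 0.7]
gripper_width: 0.421
grasp_force: 31.1
```

>>> drive_tool(
  increments=[
    {"claw": 0.03,"dx": -0.002,"dy": 0,"dz": 0,"wx": 0,"wy": 0,"wz": 0},
    {"claw": 0.03,"dx": -0.002,"dy": 0,"dz": 0,"wx": 0,"wy": 0,"wz": 0},
  ],
)

```text
t: 14.88
eef_pos: [0.4717, -0.2126, 0.1224]
tool_rot: [-0.001, 0.995, 0.098, 0.017]
contact_force: [0.1, 0.6, -1.8]
gripper_width: 0.418
grasp_force: 31.1
```

>>> drive_tool(
  increments=[
    {"claw": 0.03,"dx": -0.002,"dy": 0,"dz": 0,"wx": 0,"wy": 0,"wz": 0},
    {"claw": 0.03,"dx": -0.002,"dy": 0,"dz": 0,"wx": 0,"wy": 0,"wz": 0},
  ],
)

```text
t: 15.12
eef_pos: [0.4678, -0.2133, 0.1222]
tool_rot: [-0.001, 0.995, 0.098, 0.017]
contact_force: [0.7, 0.4, -0.5]
gripper_width: 0.419
grasp_force: 31.1
```

>>> drive_tool(
  increments=[
    {"claw": 0.03,"dx": -0.002,"dy": 0,"dz": 0,"wx": 0,"wy": 0,"wz": 0},
    {"claw": 0.03,"dx": -0.002,"dy": 0,"dz": 0,"wx": 0,"wy": 0,"wz": 0},
  ],
)

```text
t: 15.38
eef_pos: [0.4639, -0.2141, 0.1221]
tool_rot: [-0.001, 0.995, 0.098, 0.017]
contact_force: [0.0, 0.4, -0.1]
gripper_width: 0.422
grasp_force: 31.1
```

>>> drive_tool(
  increments=[
    {"claw": 0.03,"dx": -0.002,"dy": 0,"dz": 0,"wx": 0,"wy": 0,"wz": 0},
    {"claw": 0.03,"dx": -0.002,"dy": 0,"dz": 0,"wx": 0,"wy": 0,"wz": 0},
    {"claw": 0.03,"dx": -0.002,"dy": 0,"dz": 0,"wx": 0,"wy": 0,"wz": 0},
  ],
)

```text
t: 15.75
eef_pos: [0.458, -0.2153, 0.1219]
tool_rot: [-0.001, 0.995, 0.098, 0.017]
contact_force: [-0.0, 0.6, -1.3]
gripper_width: 0.423
grasp_force: 31.1
```

>>> drive_tool(
  increments=[
    {"claw": 0.03,"dx": -0.002,"dy": 0,"dz": 0,"wx": 0,"wy": 0,"wz": 0},
    {"claw": 0.03,"dx": -0.002,"dy": 0,"dz": 0,"wx": 0,"wy": 0,"wz": 0},
    {"claw": 0.03,"dx": -0.002,"dy": 0,"dz": 0,"wx": 0,"wy": 0,"wz": 0},
  ],
)

```text
t: 16.12
eef_pos: [0.4522, -0.2165, 0.1217]
tool_rot: [-0.001, 0.995, 0.098, 0.017]
contact_force: [-0.5, 0.3, -1.3]
gripper_width: 0.418
grasp_force: 31.1
```

>>> drive_tool(
  increments=[
    {"claw": 0.03,"dx": -0.002,"dy": 0,"dz": 0,"wx": 0,"wy": 0,"wz": 0},
    {"claw": 0.03,"dx": -0.002,"dy": 0,"dz": 0,"wx": 0,"wy": 0,"wz": 0},
    {"claw": 0.03,"dx": -0.002,"dy": 0,"dz": 0,"wx": 0,"wy": 0,"wz": 0},
  ],
)

```text
t: 16.5
eef_pos: [0.4463, -0.2176, 0.1215]
tool_rot: [-0.001, 0.995, 0.098, 0.017]
contact_force: [0.1, 0.1, -0.8]
gripper_width: 0.419
grasp_force: 31.1
```

>>> drive_tool(
  increments=[
    {"claw": 0.03,"dx": -0.002,"dy": 0,"dz": 0,"wx": 0,"wy": 0,"wz": 0},
    {"claw": 0.03,"dx": -0.002,"dy": 0,"dz": 0,"wx": 0,"wy": 0,"wz": 0},
    {"claw": 0.03,"dx": -0.003,"dy": 0,"dz": 0,"wx": 0,"wy": 0,"wz": 0},
    {"claw": 0.03,"dx": -0.003,"dy": 0,"dz": 0,"wx": 0,"wy": 0,"wz": 0},
    {"claw": 0.03,"dx": -0.004,"dy": 0,"dz": 0,"wx": 0,"wy": 0,"wz": 0},
    {"claw": 0.03,"dx": -0.004,"dy": 0,"dz": 0,"wx": 0,"wy": 0,"wz": 0},
    {"claw": 0.03,"dx": -0.004,"dy": 0,"dz": 0,"wx": 0,"wy": 0,"wz": 0},
    {"claw": 0.03,"dx": 0,"dy": 0,"dz": 0,"wx": 0,"wy": 0,"wz": 0},
  ],
)

```text
t: 17.5
eef_pos: [0.4244, -0.2221, 0.1207]
tool_rot: [-0.001, 0.995, 0.098, 0.016]
contact_force: [-1.0, 1.0, -1.1]
gripper_width: 0.424
grasp_force: 31.1
```

Run:
```python
from plan import *
import cv2
go([.41,-.22,.21],frame([np.cos(.09),np.sin(.09),0]))
c=[]
for n in("scene","top"):
    p,d=read_camera(n); np.savez(n+"2.npz",p=p,d=d,**calibration(n))
    c.append(cv2.resize(p[(130 if n=="scene" else 130):250,(130 if n=="scene" else 270):][:120,:130,::-1],(400,370),interpolation=cv2.INTER_CUBIC))
cv2.imwrite("pics/s2.png",np.hstack(c))
```

```text
t 17.5 at [ 0.4244 -0.2221  0.1207] F [-0.96  0.96 -1.11] M [-0.01  0.08 -0.02] turn deg [-0.03 -1.89  6.08] shift after turn mm [-14.2  -3.3 -89.3]
```

View pics/s2.png

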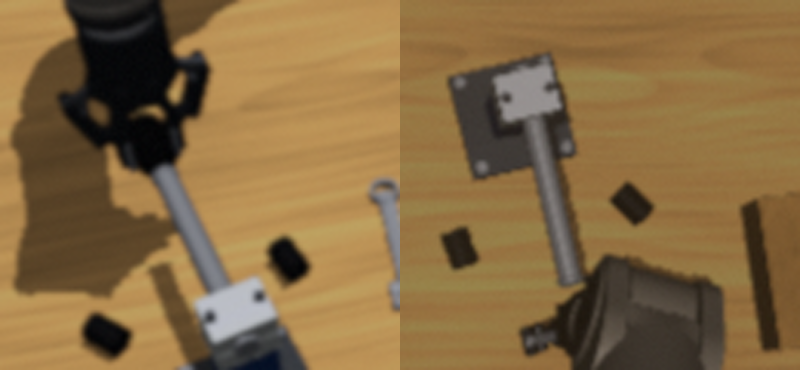

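The scene crop shows the sleeve held between the fingers at (150,140), off the bar end at (160,170). In the top crop the whole bar is bare, with its end at (570,280). I'll back off a little further, then lift.

>>> drive_tool(
  increments=[
    {"claw": 0.03,"dx": -0.005,"dy": 0,"dz": 0,"wx": 0,"wy": 0,"wz": 0},
    {"claw": 0.03,"dx": -0.005,"dy": 0,"dz": 0,"wx": 0,"wy": 0,"wz": 0},
    {"claw": 0.03,"dx": 0,"dy": 0,"dz": -0.02,"wx": 0,"wy": 0,"wz": 0},
    {"claw": 0.03,"dx": 0,"dy": 0,"dz": -0.025,"wx": 0,"wy": 0,"wz": 0},
    {"claw": 0.03,"dx": 0,"dy": 0,"dz": -0.025,"wx": 0,"wy": 0,"wz": 0},
    {"claw": 0.03,"dx": 0,"dy": 0,"dz": -0.02,"wx": 0,"wy": 0,"wz": 0},
    {"claw": 0.03,"dx": 0,"dy": 0,"dz": 0,"wx": 0,"wy": 0,"wz": 0},
  ],
)

```text
t: 18.48
eef_pos: [0.4126, -0.2248, 0.2115]
tool_rot: [-0.0, 0.995, 0.098, 0.018]
contact_force: [0.4, 0.0, -0.6]
gripper_width: 0.421
grasp_force: 31.2
```

Run:
```python
from plan import *
from meas import *
o,p,R=cur()
S=[]
for i in range(6):
    P,d=read_camera("scene");S.append(d)
z=np.median(S,0);W=cloud(P,z,calibration("scene"))+np.array([0,0,.0007])
T=R.inv().apply((W.reshape(-1,3)-p))*1000;g=P.mean(-1).ravel()
m=(abs(T[:,0])<40)&(abs(T[:,1])<50)&(T[:,2]>-20)&(T[:,2]<45)&(z.ravel()>0)
v,u=np.mgrid[:384,:512]
T=T[m];g=g[m]
for a in range(-48,48,4):
    s=(T[:,1]>=a)&(T[:,1]<a+4)
    if s.sum(): k=np.argsort(-T[s,2])[:5];print(a,s.sum(),T[s][k][:,[0,2]].round(0).tolist())
TY=frame([np.cos(-.0936),np.sin(-.0936),0])
bay=np.array([.5602,.2909,0])
go([.43,-.2,.21],TY)
```

```text
-48 1 [[11.0, -20.0]]
-40 3 [[4.0, -15.0], [5.0, -18.0], [5.0, -19.0]]
-36 7 [[6.0, 10.0], [6.0, 6.0], [5.0, 4.0], [6.0, -8.0], [8.0, -13.0]]
-32 14 [[3.0, 21.0], [6.0, 17.0], [5.0, 16.0], [5.0, 14.0], [5.0, 13.0]]
-28 15 [[8.0, 24.0], [9.0, 20.0], [10.0, 15.0], [8.0, 12.0], [9.0, 9.0]]
-24 19 [[9.0, 22.0], [10.0, 18.0], [9.0, 11.0], [9.0, 7.0], [10.0, 3.0]]
-20 25 [[23.0, 15.0], [23.0, 12.0], [12.0, 9.0], [21.0, 9.0], [23.0, 9.0]]
-16 30 [[22.0, 18.0], [18.0, 18.0], [10.0, 17.0], [1.0, 17.0], [7.0, 16.0]]
-12 35 [[-6.0, 21.0], [22.0, 20.0], [13.0, 20.0], [22.0, 20.0], [4.0, 20.0]]
-8 34 [[22.0, 25.0], [23.0, 22.0], [-8.0, 21.0], [23.0, 21.0], [5.0, 21.0]]
-4 34 [[23.0, 24.0], [12.0, 22.0], [17.0, 22.0], [-6.0, 22.0], [11.0, 21.0]]
0 34 [[23.0, 22.0], [19.0, 22.0], [23.0, 21.0], [15.0, 21.0], [-2.0, 21.0]]
4 30 [[23.0, 20.0], [20.0, 20.0], [11.0, 19.0], [7.0, 19.0], [16.0, 18.0]]
8 28 [[23.0, 19.0], [23.0, 18.0], [18.0, 16.0], [9.0, 16.0], [15.0, 14.0]]
12 24 [[22.0, 14.0], [22.0, 13.0], [23.0, 10.0], [23.0, 10.0], [23.0, 6.0]]
16 19 [[10.0, 22.0], [9.0, 19.0], [9.0, 16.0], [9.0, 12.0], [10.0, 12.0]]
20 19 [[2.0, 23.0], [10.0, 21.0], [10.0, 17.0], [9.0, 14.0], [10.0, 14.0]]
24 19 [[4.0, 21.0], [5.0, 19.0], [6.0, 16.0], [6.0, 15.0], [5.0, 13.0]]
28 10 [[5.0, 11.0], [-2.0, 9.0], [6.0, 7.0], [-5.0, 1.0], [5.0, -0.0]]
32 2 [[5.0, -16.0], [5.0, -19.0]]
36 1 [[5.0, -17.0]]
40 1 [[10.0, -20.0]]
t 18.77 at [ 0.4115 -0.2241  0.2094] F [ 0.02  0.56 -0.3 ] M [-0.03  0.05 -0.01] turn deg [-0.26 -1.81 16.63] shift after turn mm [ 16.1 -25.7  -0.6]
```

>>> drive_tool(
  increments=[
    {"claw": 0.03,"dx": 0,"dy": 0,"dz": 0,"wx": -0.1,"wy": -0.9,"wz": 5.6},
    {"claw": 0.03,"dx": 0,"dy": 0,"dz": 0,"wx": -0.1,"wy": -0.9,"wz": 5.5},
    {"claw": 0.03,"dx": 0,"dy": 0,"dz": 0,"wx": -0.1,"wy": 0,"wz": 5.5},
    {"claw": 0.03,"dx": 0,"dy": 0,"dz": 0,"wx": 0,"wy": 0,"wz": 0},
  ],
)

```text
t: 19.27
eef_pos: [0.4119, -0.2241, 0.2098]
tool_rot: [0.001, 0.999, -0.046, 0.001]
contact_force: [-0.2, -0.0, -1.1]
gripper_width: 0.42
grasp_force: 31.1
```

Run:
```python
from plan import *
go([.5602,.2909,.21],frame([np.cos(-.0936),np.sin(-.0936),0]))
```

```text
t 19.27 at [ 0.4119 -0.2241  0.2098] F [-0.24 -0.04 -1.1 ] M [ 0.04  0.02 -0.02] turn deg [ 0.14 -0.07  0.09] shift after turn mm [ 9.950e+01 -5.266e+02 -2.000e-01]
```

>>> drive_tool(
  increments=[
    {"claw": 0.03,"dx": 0.0035,"dy": -0.0186,"dz": 0,"wx": 0,"wy": 0,"wz": 0},
    {"claw": 0.03,"dx": 0.0071,"dy": -0.0376,"dz": 0,"wx": 0,"wy": 0,"wz": 0},
    {"claw": 0.03,"dx": 0.0071,"dy": -0.0376,"dz": 0,"wx": 0,"wy": 0,"wz": 0},
    {"claw": 0.03,"dx": 0.0071,"dy": -0.0376,"dz": 0,"wx": 0,"wy": 0,"wz": 0},
    {"claw": 0.03,"dx": 0.0071,"dy": -0.0376,"dz": 0,"wx": 0,"wy": 0,"wz": 0},
    {"claw": 0.03,"dx": 0.0071,"dy": -0.0376,"dz": 0,"wx": 0,"wy": 0,"wz": 0},
    {"claw": 0.03,"dx": 0.0071,"dy": -0.0376,"dz": 0,"wx": 0,"wy": 0,"wz": 0},
    {"claw": 0.03,"dx": 0.0071,"dy": -0.0376,"dz": 0,"wx": 0,"wy": 0,"wz": 0},
    {"claw": 0.03,"dx": 0.0071,"dy": -0.0376,"dz": 0,"wx": 0,"wy": 0,"wz": 0},
    {"claw": 0.03,"dx": 0.0071,"dy": -0.0376,"dz": 0,"wx": 0,"wy": 0,"wz": 0},
    {"claw": 0.03,"dx": 0.0071,"dy": -0.0376,"dz": 0,"wx": 0,"wy": 0,"wz": 0},
    {"claw": 0.03,"dx": 0.0071,"dy": -0.0376,"dz": 0,"wx": 0,"wy": 0,"wz": 0},
    {"claw": 0.03,"dx": 0.0071,"dy": -0.0376,"dz": 0,"wx": 0,"wy": 0,"wz": 0},
    {"claw": 0.03,"dx": 0.0071,"dy": -0.0376,"dz": 0,"wx": 0,"wy": 0,"wz": 0},
    {"claw": 0.03,"dx": 0.0035,"dy": -0.0186,"dz": 0,"wx": 0,"wy": 0,"wz": 0},
    {"claw": 0.03,"dx": 0,"dy": 0,"dz": 0,"wx": 0,"wy": 0,"wz": 0},
    {"claw": 0.03,"dx": 0,"dy": 0,"dz": 0,"wx": 0,"wy": 0,"wz": 0},
  ],
)

```text
t: 21.4
eef_pos: [0.5599, 0.2881, 0.2087]
tool_rot: [0.002, 0.999, -0.047, 0.001]
contact_force: [0.1, 0.5, 0.2]
gripper_width: 0.419
grasp_force: 31.1
```

Run:
```python
from plan import *
import cv2
go([.5602,.2909,.04],frame([np.cos(-.0936),np.sin(-.0936),0]))
p,d=read_camera("scene");cv2.imwrite("pics/s3.png",cv2.resize(p[110:260,270:470,::-1],(800,600),interpolation=cv2.INTER_CUBIC))
```

```text
t 21.4 at [0.5599 0.2881 0.2087] F [0.06 0.55 0.25] M [-0.02 -0.03 -0.02] turn deg [ 0.26 -0.1  -0.04] shift after turn mm [ 1.000e-01 -2.800e+00  1.687e+02]
```

View pics/s3.png

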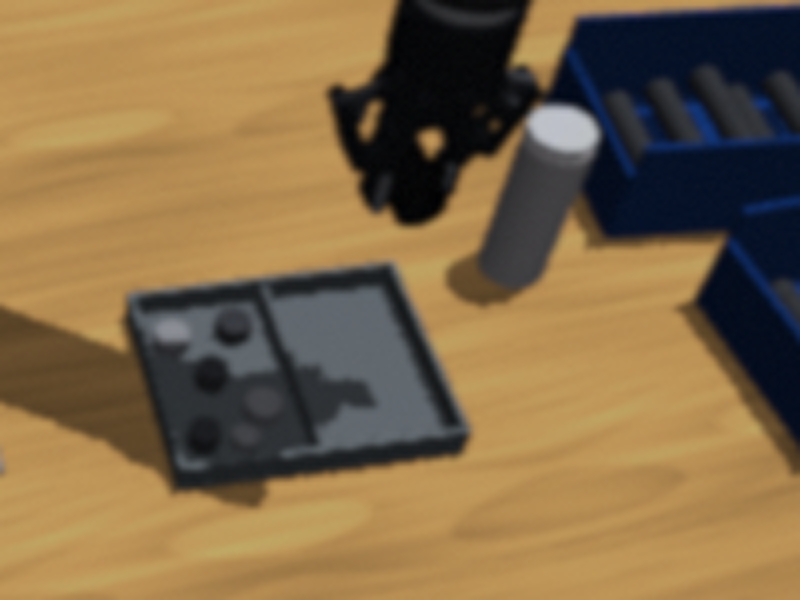

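The sleeve at (415,205) is held over the empty bay, whose floor is around (350,350). The can is clear of the gripper. Lowering.

>>> drive_tool(
  increments=[
    {"claw": 0.03,"dx": 0,"dy": -0.0028,"dz": 0.015,"wx": 0.2,"wy": -0.1,"wz": 0},
    {"claw": 0.03,"dx": 0,"dy": 0,"dz": 0.03,"wx": 0,"wy": 0,"wz": 0},
    {"claw": 0.03,"dx": 0,"dy": 0,"dz": 0.03,"wx": 0,"wy": 0,"wz": 0},
    {"claw": 0.03,"dx": 0,"dy": 0,"dz": 0.03,"wx": 0,"wy": 0,"wz": 0},
    {"claw": 0.03,"dx": 0,"dy": 0,"dz": 0.03,"wx": 0,"wy": 0,"wz": 0},
    {"claw": 0.03,"dx": 0,"dy": 0,"dz": 0.02,"wx": 0,"wy": 0,"wz": 0},
    {"claw": 0.03,"dx": 0,"dy": 0,"dz": 0.01,"wx": 0,"wy": 0,"wz": 0},
    {"claw": 0.03,"dx": 0,"dy": 0,"dz": 0.003,"wx": 0,"wy": 0,"wz": 0},
    {"claw": 0.03,"dx": 0,"dy": 0,"dz": 0,"wx": 0,"wy": 0,"wz": 0},
    {"claw": 0.03,"dx": 0,"dy": 0,"dz": 0,"wx": 0,"wy": 0,"wz": 0},
  ],
)

```text
t: 22.7
eef_pos: [0.5608, 0.2933, 0.0421]
tool_rot: [-0.001, 0.999, -0.047, 0.001]
contact_force: [0.8, 0.0, -0.8]
gripper_width: 0.419
grasp_force: 31.1
```

>>> drive_tool(
  increments=[
    {"claw": 0.03,"dx": 0,"dy": 0,"dz": 0.002,"wx": 0,"wy": 0,"wz": 0},
    {"claw": 0.03,"dx": 0,"dy": 0,"dz": 0.002,"wx": 0,"wy": 0,"wz": 0},
    {"claw": 0.03,"dx": 0,"dy": 0,"dz": 0,"wx": 0,"wy": 0,"wz": 0},
  ],
)

```text
t: 23.08
eef_pos: [0.5601, 0.2929, 0.0369]
tool_rot: [-0.0, 0.999, -0.047, 0.0]
contact_force: [-0.0, -0.4, -2.2]
gripper_width: 0.424
grasp_force: 31.1
```

>>> drive_tool(
  increments=[
    {"claw": 0.03,"dx": 0,"dy": 0,"dz": 0.0015,"wx": 0,"wy": 0,"wz": 0},
    {"claw": 0.03,"dx": 0,"dy": 0,"dz": 0,"wx": 0,"wy": 0,"wz": 0},
  ],
)

```text
t: 23.32
eef_pos: [0.5602, 0.2929, 0.0354]
tool_rot: [-0.0, 0.999, -0.047, 0.0]
contact_force: [0.3, -0.0, -0.8]
gripper_width: 0.422
grasp_force: 31.1
```

Run:
```python
from plan import *
go([.5602,.2909,.029],frame([np.cos(-.0936),np.sin(-.0936),0]))
```

```text
t 23.32 at [0.5602 0.2929 0.0354] F [ 0.31 -0.02 -0.82] M [-0.   -0.    0.02] turn deg [-0.03 -0.02  0.03] shift after turn mm [0.2 2.  6.4]
```

>>> drive_tool(
  increments=[
    {"claw": 0.03,"dx": 0,"dy": 0.001,"dz": 0.0015,"wx": 0,"wy": 0,"wz": 0},
    {"claw": 0.03,"dx": 0,"dy": 0.001,"dz": 0.0015,"wx": 0,"wy": 0,"wz": 0},
    {"claw": 0.03,"dx": 0,"dy": 0,"dz": 0,"wx": 0,"wy": 0,"wz": 0},
  ],
)

```text
t: 23.7
eef_pos: [0.56, 0.2907, 0.0324]
tool_rot: [-0.0, 0.999, -0.047, 0.0]
contact_force: [-0.1, -0.4, -0.8]
gripper_width: 0.422
grasp_force: 31.1
```

>>> drive_tool(
  increments=[
    {"claw": 0.03,"dx": 0,"dy": 0,"dz": 0.001,"wx": 0,"wy": 0,"wz": 0},
    {"claw": 0.03,"dx": 0,"dy": 0,"dz": 0,"wx": 0,"wy": 0,"wz": 0},
  ],
)

```text
t: 23.95
eef_pos: [0.56, 0.291, 0.0316]
tool_rot: [-0.0, 0.999, -0.047, 0.0]
contact_force: [-0.4, 0.2, -1.7]
gripper_width: 0.424
grasp_force: 31.1
```

>>> drive_tool(
  increments=[
    {"claw": 0.03,"dx": 0,"dy": 0,"dz": 0.0007,"wx": 0,"wy": 0,"wz": 0},
    {"claw": 0.03,"dx": 0,"dy": 0,"dz": 0,"wx": 0,"wy": 0,"wz": 0},
  ],
)

```text
t: 24.2
eef_pos: [0.56, 0.291, 0.0309]
tool_rot: [-0.0, 0.999, -0.047, 0.0]
contact_force: [0.8, 0.2, -1.3]
gripper_width: 0.42
grasp_force: 31.1
```

>>> drive_tool(
  increments=[
    {"claw": 0.03,"dx": 0,"dy": 0,"dz": 0.0007,"wx": 0,"wy": 0,"wz": 0},
    {"claw": 0.03,"dx": 0,"dy": 0,"dz": 0,"wx": 0,"wy": 0,"wz": 0},
  ],
)

```text
t: 24.45
eef_pos: [0.56, 0.291, 0.0301]
tool_rot: [-0.0, 0.999, -0.047, 0.0]
contact_force: [-0.9, -0.9, 0.1]
gripper_width: 0.419
grasp_force: 31.1
```

>>> drive_tool(
  increments=[
    {"claw": 0.03,"dx": 0,"dy": 0,"dz": 0.0005,"wx": 0,"wy": 0,"wz": 0},
    {"claw": 0.03,"dx": 0,"dy": 0,"dz": 0,"wx": 0,"wy": 0,"wz": 0},
  ],
)

```text
t: 24.7
eef_pos: [0.56, 0.291, 0.0296]
tool_rot: [-0.0, 0.999, -0.047, 0.0]
contact_force: [0.4, -0.9, -0.8]
gripper_width: 0.422
grasp_force: 31.1
```

>>> drive_tool(
  increments=[
    {"claw": 0.03,"dx": 0,"dy": 0,"dz": 0.0005,"wx": 0,"wy": 0,"wz": 0},
    {"claw": 0.03,"dx": 0,"dy": 0,"dz": 0,"wx": 0,"wy": 0,"wz": 0},
  ],
)

```text
t: 24.95
eef_pos: [0.5601, 0.291, 0.0292]
tool_rot: [-0.0, 0.999, -0.047, 0.0]
contact_force: [-1.3, 0.0, -0.4]
gripper_width: 0.424
grasp_force: 31.4
```

>>> drive_tool(
  increments=[
    {"claw": 0.03,"dx": 0,"dy": 0,"dz": 0.0005,"wx": 0,"wy": 0,"wz": 0},
    {"claw": 0.03,"dx": 0,"dy": 0,"dz": 0,"wx": 0,"wy": 0,"wz": 0},
  ],
)

```text
t: 25.2
eef_pos: [0.5601, 0.291, 0.0292]
tool_rot: [-0.0, 0.999, -0.047, 0.0]
contact_force: [-0.8, -0.9, 4.9]
gripper_width: 0.426
grasp_force: 34.6
```

The sleeve touched the floor at TCP 29.2 mm, which puts its axis at 24 mm as expected. Releasing slowly, staying well inside the walls.

>>> drive_tool(
  increments=[
    {"claw": 0.037,"dx": 0,"dy": 0,"dz": 0,"wx": 0,"wy": 0,"wz": 0},
    {"claw": 0.039,"dx": 0,"dy": 0,"dz": 0,"wx": 0,"wy": 0,"wz": 0},
    {"claw": 0.042,"dx": 0,"dy": 0,"dz": 0,"wx": 0,"wy": 0,"wz": 0},
    {"claw": 0.046,"dx": 0,"dy": 0,"dz": 0,"wx": 0,"wy": 0,"wz": 0},
    {"claw": 0.05,"dx": 0,"dy": 0,"dz": 0,"wx": 0,"wy": 0,"wz": 0},
    {"claw": 0.054,"dx": 0,"dy": 0,"dz": 0,"wx": 0,"wy": 0,"wz": 0},
    {"claw": 0.054,"dx": 0,"dy": 0,"dz": 0,"wx": 0,"wy": 0,"wz": 0},
  ],
  newtons=20,
)

```text
t: 26.08
eef_pos: [0.5601, 0.291, 0.0287]
tool_rot: [-0.0, 0.999, -0.047, 0.0]
contact_force: [-0.2, -0.1, 0.1]
gripper_width: 0.636
grasp_force: 0.0
```

>>> drive_tool(
  increments=[
    {"claw": 0.054,"dx": 0,"dy": 0,"dz": -0.005,"wx": 0,"wy": 0,"wz": 0},
    {"claw": 0.054,"dx": 0,"dy": 0,"dz": -0.015,"wx": 0,"wy": 0,"wz": 0},
    {"claw": 0.054,"dx": 0,"dy": 0,"dz": -0.02,"wx": 0,"wy": 0,"wz": 0},
    {"claw": 0.054,"dx": 0,"dy": 0,"dz": -0.03,"wx": 0,"wy": 0,"wz": 0},
    {"claw": 0.054,"dx": 0,"dy": 0,"dz": -0.03,"wx": 0,"wy": 0,"wz": 0},
    {"claw": 0.054,"dx": 0,"dy": 0,"dz": -0.04,"wx": 0,"wy": 0,"wz": 0},
    {"claw": 0.054,"dx": 0,"dy": 0,"dz": -0.04,"wx": 0,"wy": 0,"wz": 0},
    {"claw": 0.054,"dx": 0,"dy": 0,"dz": -0.02,"wx": 0,"wy": 0,"wz": 0},
    {"claw": 0.054,"dx": 0,"dy": 0,"dz": 0,"wx": 0,"wy": 0,"wz": 0},
    {"claw": 0.054,"dx": 0,"dy": 0,"dz": 0,"wx": 0,"wy": 0,"wz": 0},
  ],
)

```text
t: 27.32
eef_pos: [0.5592, 0.2902, 0.2272]
tool_rot: [0.0, 0.999, -0.047, -0.001]
contact_force: [-0.3, 0.1, -0.2]
gripper_width: 0.629
grasp_force: 0.0
```

Run:
```python
from plan import *
import cv2
go([.5602,.2909,.04])
p,d=read_camera("scene");cv2.imwrite("pics/s4.png",cv2.resize(p[110:260,270:470,::-1],(800,600),interpolation=cv2.INTER_CUBIC))
```

```text
t 27.32 at [0.5592 0.2902 0.2272] F [-0.29  0.08 -0.22] M [0.02 0.03 0.02] turn deg [0. 0. 0.] shift after turn mm [  1.2  -0.9 187.2]
```

View pics/s4.png

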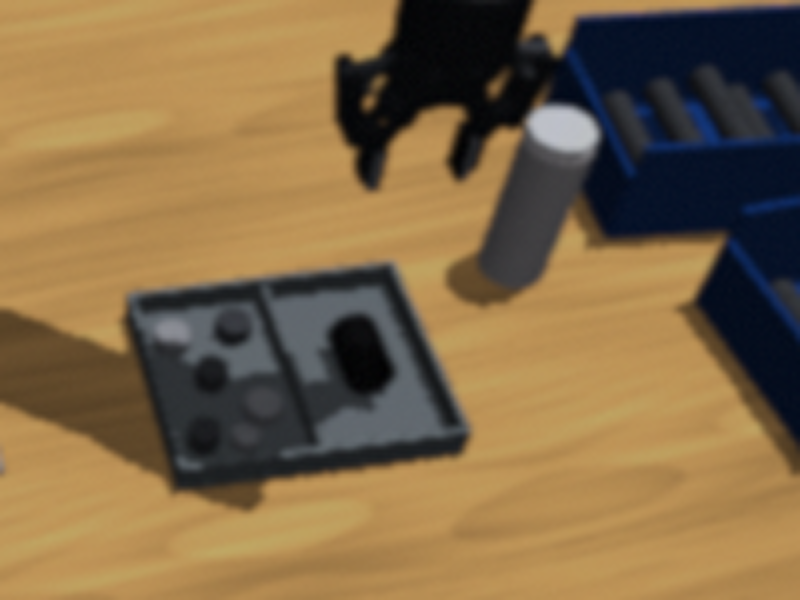

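The sleeve lies on its side at (362,352), in the middle of the empty bay. The gripper is clear and the can hasn't moved.

```bash
python3 -c "
from station import *
print(hand_in())"
```

```text
the job is handed in; nothing more can be done
None
```

I drew the sleeve off the bar without forcing it (under 5 N measured at the wrist) and set it on its side on the floor of the empty bay before letting go; I handed the job in at about 27 s, with no verdict shown.

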